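# Lock the hose tail into the bench air coupler

### The arm

A 7-joint arm with a two-finger parallel gripper is mounted at the origin on a cart in front of the work surface, level with it; the furniture and walls round the work are solid. World frame = base frame: x ahead of the robot, y to its left, z up, the work surface at z = 0. Lengths are in m, angles in rad, forces in N, time in s.
With the tool pointing down it reaches from about 0.4 to 0.85 m from the base axis. Payload 10.4 kg.
Tool frame: the origin (TCP) lies midway between the tips of the shut fingers; the grasp point (between the pads) lies 19 mm behind it (manip.hold_point_z is the distance from the TCP to the grasp point, in m); z points along the fingers, y is the line along which they close (so a half turn about z gives the same grasp; the last joint's range is limited). The gripper opens to 85 mm and grips with 20 to 120 N. Pads are 22 mm wide; open, the fingers measure 114 mm over their backs; the gripper's body (76 mm by 85 mm) begins 54 mm behind the grasp point. The pads swing forward as they close: fully open they stand 13 mm farther back than shut.
Start: joints at [-1.302, 0.332, -0.065, 1.46, 0.022, 1.35, -0.088], TCP at [0.18, 0.599, 0.231] pointing down, gripper open.
Joint ranges: [-2.6, 2.6], [-0.5, 2.12], [-1.47, 1.34], [0.16, 2.42], [-1.27, 4.41], [0.06, 2.06], [-2.6, 2.6]. Speed limits (rad/s): [2.22, 2.22, 2.79, 2.79, 3.14, 3.14, 3.14].

### API

Orientations are given as a unit quaternion [x, y, z, w].
In Python, from workcell import manip, eyes, job gives the robot as it stands.
- The arm moves only by the shell command python3 -m crank 'ROWS' [FORCE]. ROWS is JSON, a list that holds one entry, the list of rows, each a list of 7 numbers: the finger opening in cm, from 0 to 8.54, then the shift along the world's x, y, z in cm, then the turn, a rotation vector about the world's x, y, z in degrees. In form: [[[hand, x, y, z, ax, ay, az], ...]]. A call has 1 to 20 rows; each row shifts and turns the commanded pose from where the row before left it; what a row does not reach is not made up. A row lasts 1/8 s, in which the tool goes at most 62.5 mm and 10.7 degrees, less where a joint would pass 70% of its speed; a pose out of reach is approached as far as the arm can. A call with a gripper value outside its range is refused whole. The fingers move at their own pace and stop on an object; FORCE is the grip in N (left out, the last holds). Time passes only in rows, so rows that do not move let the fingers close. It gives the time, the measured TCP pose, the force, the opening and the grip force at its end, in the units of the state.
- manip.get_obs(): the state, without advancing time (a new reading comes with each control period).
- eyes.camera(name): name is "scene" or "top" or "wrist"; returns (picture, depth): 480x640x3 uint8, red, green, blue; 480x640 float32, m along the optical axis (not along the pixel's ray), 0 where there is no reading.
- eyes.camera_params(name): a dict with "fx", "fy", "cx", "cy" (pixels), "dist" ([k1, k2, p1, p2, k3] as OpenCV has them; the pictures are not rectified), "world_from_camera" (4x4, takes a point from camera to world coordinates); the wrist camera has in their place "hand_eye" (4x4, takes a point from camera to tool coordinates, whose origin is the TCP and whose axes are the flange's). Camera axes: x right, y down, z forward; pixel columns grow to the right and rows downward; lengths in m; the calibration is good to about 2 mm. A picture is of the moment at which its call begins: read the wrist's pose just before it. camera_params takes no time and is no camera call.
- job.hand_in(): hands the job in; it is judged then, once.
The state is a dict: "clock": time; "joint_pos": joint angles; "joint_velocities": joint speeds; "tau": joint torques, N m; "position": TCP position; "ee_rot": TCP orientation; "ft_force": force on the tool from outside, world axes, zero at the start; "torque": the same for the moment, N m; "grip_width": opening from 0.0 (shut) to 1.0 (fully open); "grasp_force": force on a finger pad.
Only numpy, scipy, OpenCV 4.12 (cv2) and the standard library are available. Lean on these libraries where they do the work, as an engineer would, in place of code of your own. Each camera call takes 0.05 s, during which the arm holds its last target. There are 200 camera calls.

### The job

A brass hose tail stands in one of the two bench air couplers, but that coupler's spring sleeve is still unlocked. Lock it: pull the sleeve up against its spring until its key clears the notched crown, turn it clockwise (seen from above) to the other notch, where it meets a stop, and let it spring down fully home there; then let go. Leave the sleeve of the empty coupler as it is.

Things in the scene. Friction and masses are not known exactly. Their poses are not given: they have to be found in the camera images.
- coupler_fitted: Coupler to lock, with a brass hose tail (18 mm wide, up to z = 119 mm, 14 mm above the sleeve). Fixed: foot plate 100 x 92 x 8 mm, aluminium block 74 x 74 mm up to 48 mm, black disc, notched steel crown ring (radius 27 to 36 mm, 52 to 60 mm high), upright steel sleeve in it. Origin: centre of the underside, on the sleeve's axis; z up; its -x points to the unlocked notch. Its yaw varies.
- coupler_fitted_locknotch (a point): Middle of the locked notch in that coupler's crown, at radius 31.5 mm, 60 mm high: 1.2 rad (69 degrees) clockwise from the unlocked notch, seen from above. A notch is 14 mm wide. Outside each of the two notches an upright pin (7 mm thick, up to 68 mm high) marks the end of the turn. Fixed.
- coupler_fitted_grip (a point): On that sleeve's axis at mid-height of its two flat grip pads (92 mm up at home); moves and turns with the sleeve. The pads are upright flats on its +y and -y sides, 48 mm over their outer faces, 30 mm wide, 26 mm high (78 to 104 mm up). Below: 43 mm thick, then from 64 mm down a flange of 52 mm, with the key (a brass bar 8 mm wide, reaching 40 mm from the axis) at its foot on the -x side.
- coupler_fitted_lift (a joint): How far that sleeve is pulled up, m: 0 fully home, 0.014 upper stop. Spring and weight pull it down with about 5 N at home, 9 N at the top. The crown is 8 mm high: the key clears it above 0.008; let go between the notches, the sleeve stays up on the crown.
- coupler_fitted_turn (a joint): Turn of that sleeve, rad, growing clockwise seen from above: 0 key in the middle of the unlocked notch, 1.2 in the middle of the locked one; stops at -0.09 and 1.29, both still within the notches, so that a sleeve turned to the stop drops home. It starts near 0, turns with light friction (0.02 Nm) and stays where it is left.
- coupler_empty: The second coupler, exactly like the first but with an empty bore (sleeve top 104 mm up). Origin and axes as for the first. To be left alone.
- coupler_empty_lift (a joint): Lift of the empty coupler's sleeve, m, 0 home, as for the first.
- coupler_empty_turn (a joint): Turn of the empty coupler's sleeve, rad, as for the first; starts near 0 (unlocked) and is to stay so.

How it is judged:
On the way, in this order (a step that is already met when the one before it is completed fails the run):
1. the sleeve is pulled up while still at the unlocked notch (value of joint coupler_fitted_lift above 0.006 m and value of joint coupler_fitted_turn below 0.4 rad), for 0.1 s.
2. the sleeve is turned past half way to the locked notch while up (value of joint coupler_fitted_lift above 0.006 m and value of joint coupler_fitted_turn above 0.6 rad), for 0.1 s.
At the end, for the whole second after the job is handed in: The sleeve of the coupler with the hose tail sits in the locked notch (turned more than 1.05 rad) and is home to within 2.5 mm, released; the empty coupler's sleeve is still home (within 2.5 mm) in its unlocked notch (turned less than 0.2 rad) (value of joint coupler_fitted_turn above 1.05 rad and value of joint each of coupler_fitted_lift, coupler_empty_lift below 0.0025 m and value of joint coupler_empty_turn below 0.2 rad); the robot touches nothing.
It fails at once if the empty coupler's sleeve is pulled up (more than 6 mm) or turned out of its unlocked notch (value of joint coupler_empty_lift above 0.006 m or value of joint coupler_empty_turn above 0.25 rad).
It also fails if it takes over 32 s, if anything falls off the work surface, if the arm or the gripper's body presses on something with over 40 N, if the wrist force passes 120 N, or if a joint passes its speed limit or range.

## Working session

There is one attempt and no reset: what is moved stays moved. The work goes in short steps, Python scripts to look and compute and a shell command to move; the robot and the scene stay as the last step left them, time stands still between calls to the robot, and variables do not carry over. Pictures are saved under pics/ and viewed, at most 10 in all, crops included, and the job is handed in when it is done.

```bash
mkdir -p pics; ls; python3 - <<'E'
from workcell import manip, eyes, job
import cv2,numpy as np
o=manip.get_obs();print(o, manip.hold_point_z)
for n in("scene","top"):
    p,d=eyes.camera(n);cv2.imwrite(f'pics/{n}0.png',p[:,:,::-1]);np.save(f'pics/{n}0.npy',d)
    print(eyes.camera_params(n))
print(eyes.camera_params('wrist'))
E
```

```text
pics
{'clock': 0.0, 'joint_pos': array([-1.3015748 ,  0.33284278, -0.06466548,  1.4609185 ,  0.021586  ,
        1.34991009, -0.08850135]), 'joint_velocities': array([ 0.00024895,  0.00011626,  0.0008759 , -0.00017662,  0.00020155,
       -0.00018391,  0.00142547]), 'tau': array([ 8.49073640e-04, -6.25448871e+01,  4.96135920e-02, -3.91608596e+01,
        1.63086306e-02,  1.00418204e-02,  5.06429092e-05]), 'position': array([0.17972513, 0.59821731, 0.23054491]), 'ee_rot': array([ 1.45401725e-01,  9.89372457e-01, -6.88515893e-04, -6.97138495e-05]), 'ft_force': array([ 0.17142732,  1.09710956, -0.85765706]), 'torque': array([ 0.03429101, -0.04710161,  0.00010498]), 'grasp_force': 0.0, 'grip_width': 0.9995990736196568} 0.0187
{'fx': 475.0275786481629, 'fy': 475.0275786481629, 'cx': 310.54424426326494, 'cy': 234.3420133530126, 'dist': array([-0.08923173,  0.        ,  0.        ,  0.        ,  0.        ]), 'world_from_camera': array([[ 0.55416439, -0.58579907,  0.59138928,  0.04521164],
       [-0.83239015, -0.3945343 ,  0.3891906 , -0.30125662],
       [ 0.00533587, -0.70794218, -0.7062
[... 370 characters left out ...]
1,  0.01205221, -0.01564219,  0.03616911],
       [ 0.01346235, -0.16349944, -0.98645157,  0.93473545],
       [ 0.        ,  0.        ,  0.        ,  1.        ]])}
{'fx': 423.62335768778996, 'fy': 423.62335768778996, 'cx': 325.6395813095489, 'cy': 243.8849465734485, 'dist': array([0.00418913, 0.        , 0.        , 0.        , 0.        ]), 'hand_eye': array([[-4.38414504e-04, -9.59489487e-01, -2.81744091e-01,
         7.23604947e-02],
       [ 9.99999660e-01, -2.23929228e-04, -7.93474015e-04,
         5.05890894e-04],
       [ 6.98239239e-04, -2.81744343e-01,  9.59489259e-01,
        -1.42172065e-01],
       [ 0.00000000e+00,  0.00000000e+00,  0.00000000e+00,
         1.00000000e+00]])}
```

View pics/top0.png

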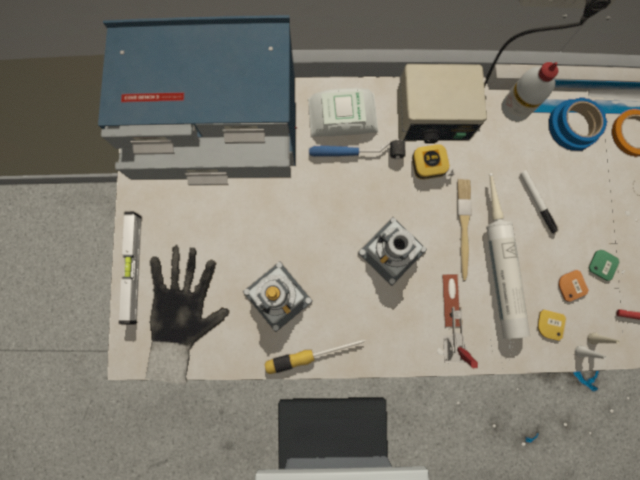

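View pics/scene0.png

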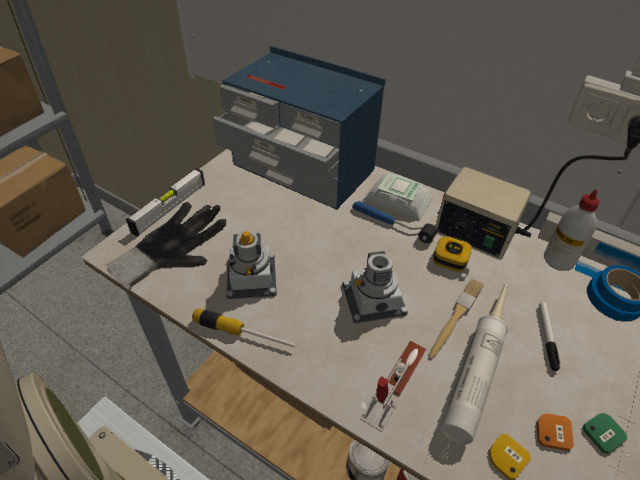

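The top view shows the fitted coupler (brass tail) at about (275,294) and the empty one at about (393,249). In the scene view they are at (250,262) and (376,285). I'll enlarge the fitted one.

```bash
cat > h.py <<'E'
import cv2,numpy as np
from workcell import eyes
def ray(n,uv):
    c=eyes.camera_params(n);K=np.array([[c['fx'],0,c['cx']],[0,c['fy'],c['cy']],[0,0,1]])
    q=cv2.undistortPoints(np.array(uv,float).reshape(-1,1,2),K,c['dist'])[:,0]
    T=c['world_from_camera'];return T[:3,3],np.c_[q,np.ones(len(q))]@T[:3,:3].T
def onz(n,uv,z):
    o,d=ray(n,uv);return o+d*((z-o[2])/d[:,2])[:,None]
E
python3 - <<'E'
import cv2,numpy as np
a=cv2.imread('pics/top0.png')[250:340,230:320];b=cv2.imread('pics/scene0.png')[220:310,205:295]
r=lambda x:cv2.resize(x,(400,400),interpolation=cv2.INTER_CUBIC)
cv2.imwrite('pics/crop.png',np.hstack([r(a),r(b)]))
from h import *
print(onz('top',[[272,293]],.119),onz('top',[[400,243]],.104))
hsv=cv2.cvtColor(cv2.imread('pics/top0.png'),cv2.COLOR_BGR2HSV)
m=cv2.inRange(hsv,(10,120,90),(30,255,255));m[:255]=0;m[335:]=0;m[:,:240]=0;m[:,315:]=0
n,l,s,c=cv2.connectedComponentsWithStats(m);print(s,c)
E
```

```text
[[0.47391872 0.1156553  0.119     ]] [[ 0.55788409 -0.10347092  0.104     ]]
[[     0      0    640    480 307025]
 [   266    287     14     13    145]
 [   283    306      7      8     30]] [[319.52549141 239.46796515]
 [272.45517241 292.86206897]
 [286.         309.43333333]]
```

View pics/crop.png

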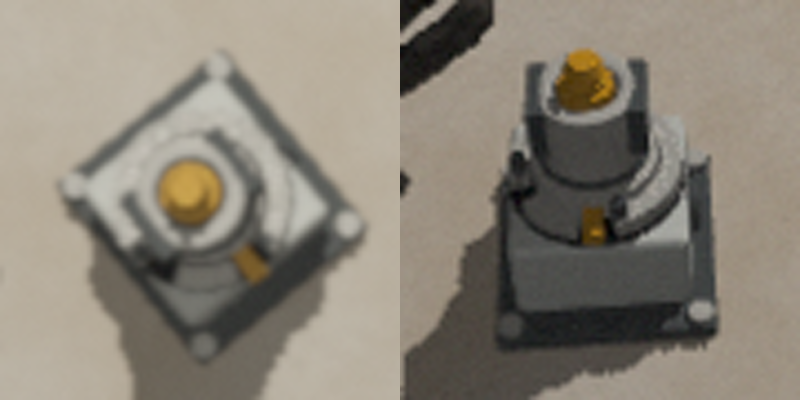

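The crops show the tail at top pixel (272.5,292.9), the key at (286,309.4), and the foot screws at the four corners. The free notch is lower left, which is clockwise of the key, as expected.

```bash
python3 - <<'E'
from h import *
t=onz('top',[[272.45,292.86]],.117)[0];k=onz('top',[[286,309.43]],.06)[0]
s=np.array([(218,65),(348,222),(203,345),(75,185)])*90/400+[230,250]-.4
f=onz('top',s,.01);print(t,k,f.mean(0),np.linalg.norm(f-np.roll(f,1,0),axis=1))
a=lambda v:np.degrees(np.arctan2(v[1],v[0]))
print([a(f[i]-f[(i+1)%4]) for i in range(4)])
for c in(t,f.mean(0)):
    v=(k-c)[:2];print('key',np.linalg.norm(v),a(v))
# scene view
hsv=cv2.cvtColor(cv2.imread('pics/scene0.png'),cv2.COLOR_BGR2HSV)
m=cv2.inRange(hsv,(10,120,60),(30,255,255));m[:220]=0;m[300:]=0;m[:,:215]=0;m[:,280:]=0
n,l,st,c=cv2.connectedComponentsWithStats(m);print(st[1:],c[1:])
print(onz('scene',c[1:2],.112),onz('scene',c[2:3],.058))
E
```

```text
[0.47426102 0.11509985 0.117     ] [0.44799397 0.09650256 0.06      ] [0.47568081 0.11676164 0.01      ] [0.07904898 0.08717051 0.07964969 0.08692462]
[np.float64(39.166483054627896), np.float64(-50.41438476629018), np.float64(-141.23094602383946), np.float64(129.76855048381478)]
key 0.03218411384055387 -144.70119980624588
key 0.03430730725767887 -143.80623033003312
[[240 231  14  14 139]
 [246 267   5   8  39]] [[246.27338129 238.05755396]
 [247.94871795 270.53846154]]
[[0.46830673 0.11126193 0.112     ]] [[0.44536076 0.09508568 0.058     ]]
```

```bash
python3 -m crank '[[[8.5,2.1,-3.45,0,0,0,3.85],[8.5,2.1,-3.45,0,0,0,3.85],[8.5,2.1,-3.45,0,0,0,3.85],[8.5,2.1,-3.45,0,0,0,3.85],[8.5,2.1,-3.45,0,0,0,3.85],[8.5,2.1,-3.45,0,0,0,3.85],[8.5,2.1,-3.45,0,0,0,3.85],[8.5,2.1,-3.45,0,0,0,3.85],[8.5,2.1,-3.45,0,0,0,3.85],[8.5,2.1,-3.45,0,0,0,3.85],[8.5,2.1,-3.45,0,0,0,3.85],[8.5,2.1,-3.45,0,0,0,3.85],[8.5,2.1,-3.45,0,0,0,3.85],[8.5,2.2,-3.35,0,0,0,3.65],[8.5,0,0,0,0,0,0],[8.5,0,0,0,0,0,0]]]'
cat >> h.py <<'E'
from scipy.spatial.transform import Rotation as R
from workcell import manip
def wr(name):
    o=manip.get_obs();p,d=eyes.camera('wrist');cv2.imwrite(name,p[:,:,::-1])
    T=np.eye(4);T[:3,:3]=R.from_quat(o['ee_rot']).as_matrix();T[:3,3]=o['position']
    y=T[:3,1];print(o['position'],'yaw y',np.degrees(np.arctan2(y[1],y[0])),'j',np.round(o['joint_pos'],2))
    return p,d,T
def wz(T,uv,z):
    c=eyes.camera_params('wrist');K=np.array([[c['fx'],0,c['cx']],[0,c['fy'],c['cy']],[0,0,1]])
    q=cv2.undistortPoints(np.array(uv,float).reshape(-1,1,2),K,c['dist'])[:,0]
    W=T@c['hand_eye'];d=np.c_[q,np.ones(len(q))]@W[:3,:3].T;o=W[:3,3]
    return o+d*((z-o[2])/d[:,2])[:,None]
E
python3 - <<'E'
from h import *
p,d,T=wr('pics/w1.png');np.save('T1.npy',T);np.save('d1.npy',d)
E
```

```text
clock: 2.1
position: [0.4743, 0.1172, 0.2311]
ee_rot: [-0.317, 0.948, 0.0, -0.0]
ft_force: [-0.5, 0.7, 0.2]
grip_width: 0.998
grasp_force: 0.0
[0.47434063 0.1171827  0.23106237] yaw y 126.96814283090447 j [-0.69  0.02  0.36  1.83 -0.01  1.3   1.89]
```

View pics/w1.png

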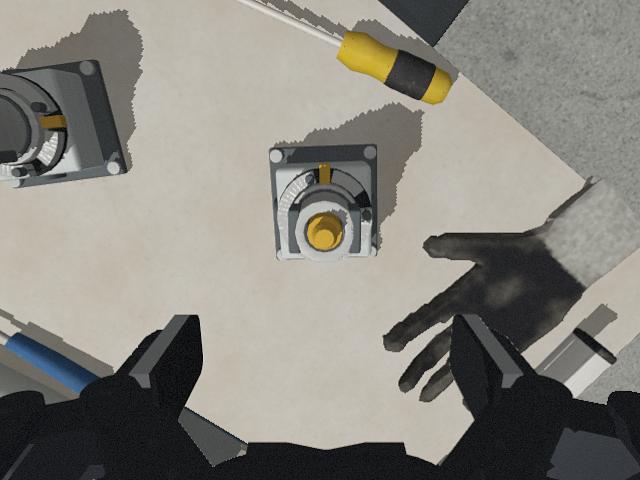

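The wrist view shows the tail at about (322,231), the key at (325,174), the sleeve pads either side of x≈323, and the fingers roughly symmetric about x≈325. The empty coupler is at upper left (30,130).

```bash
python3 - <<'E'
from h import *
T=np.load('T1.npy');d=np.load('d1.npy');p=cv2.imread('pics/w1.png')
hsv=cv2.cvtColor(p,cv2.COLOR_BGR2HSV)
m=cv2.inRange(hsv,(10,120,90),(30,255,255));m[:150]=0;m[260:]=0;m[:,:270]=0;m[:,380:]=0
n,l,s,c=cv2.connectedComponentsWithStats(m);print(s[1:],c[1:])
big=[i for i in range(1,n) if s[i,4]>40]
k=min(big,key=lambda i:c[i][1]);t=max(big,key=lambda i:s[i,4])
K=wz(T,c[k:k+1],.060)[0];H=wz(T,c[t:t+1],.113)[0]
f=wz(T,[[277,157],[371,152],[369,254],[281,255]],.01)
a=lambda v:np.degrees(np.arctan2(v[1],v[0]))
print(K,H,f.mean(0),a(f[0]-f[3]),a(f[1]-f[2]),[np.linalg.norm(f[i]-f[i-1]) for i in range(4)])
for q in(H,f.mean(0)):print(np.linalg.norm((K-q)[:2]),a(K-q))
# sleeve top from depth: band of world height 0.101..0.107
v,u=np.mgrid[140:270,260:390];z=d[140:270,260:390].ravel()
cp=eyes.camera_params('wrist');P=np.c_[(u.ravel()-cp['cx'])/cp['fx']*z,(v.ravel()-cp['cy'])/cp['fy']*z,z,np.ones(z.size)]@(T@cp['hand_eye']).T
for lo,hi in((.1,.108),(.112,.125),(.044,.05)):
    q=P[(P[:,2]>lo)&(P[:,2]<hi)];r=cv2.minAreaRect(q[:,:2].astype(np.float32)*1000);print(lo,len(q),q.mean(0)[:3],r)
E
```

```text
[[ 319  164   11   20  203]
 [ 307  213   35   37 1024]] [[324.36453202 173.31527094]
 [324.08105469 230.93945312]]
[0.44725374 0.09667627 0.06      ] [0.47122991 0.11463668 0.113     ] [0.4748205  0.11731073 0.01      ] -142.52850603933524 -142.47732952381145 [np.float64(0.08671359610037202), np.float64(0.07919775362364613), np.float64(0.08989838243799855), np.float64(0.07920544302192548)]
0.02995719283003522 -143.16333088846395
0.034434097889198476 -143.18416106180615
0.1 2956 [0.4726276  0.1156388  0.10341576] ((473.3267517089844, 116.16715240478516), (42.10531997680664, 48.57014465332031), 36.972869873046875)
0.112 503 [0.47283754 0.11581183 0.11734611] ((473.532470703125, 116.28463745117188), (15.788558006286621, 15.920578002929688), 56.12300109863281)
0.044 1425 [0.46323177 0.1085194  0.04685215] ((473.39593505859375, 116.04049682617188), (73.63245391845703, 73.58568572998047), 39.46995162963867)
```

```bash
python3 -m crank '[[[8.5,-0.08,-0.09,-4,0,0,0],[8.5,0,0,-4,0,0,0],[8.5,0,0,-3.5,0,0,0],[8.5,0,0,-2.5,0,0,0],[8.5,0,0,-1.2,0,0,0],[8.5,0,0,-0.7,0,0,0],[8.5,0,0,0,0,0,0],[8.5,0,0,0,0,0,0]]]'
python3 -m crank '[[[3,0,0,0,0,0,0],[3,0,0,0,0,0,0],[3,0,0,0,0,0,0],[3,0,0,0,0,0,0],[3,0,0,0,0,0,0],[3,0,0,0,0,0,0],[3,0,0,0,0,0,0],[3,0,0,0,0,0,0]]]' 60
```

```text
clock: 3.15
position: [0.4745, 0.116, 0.0731]
ee_rot: [-0.317, 0.948, 0.0, 0.001]
ft_force: [-0.4, -0.1, 0.4]
grip_width: 0.992
grasp_force: 0.0
clock: 4.15
position: [0.4742, 0.1158, 0.0728]
ee_rot: [-0.317, 0.948, 0.0, 0.0]
ft_force: [-1.5, -0.6, 5.1]
grip_width: 0.553
grasp_force: 61.7
```

```bash
python3 -m crank '[[[3,0,0,0.3,0,0,0],[3,0,0,0.4,0,0,0],[3,0,0,0.5,0,0,0],[3,0,0,0,0,0,0],[3,0,0,0,0,0,0],[3,0,0,0,0,0,0]]]'
```

```text
clock: 4.9
position: [0.474, 0.1157, 0.0842]
ee_rot: [-0.317, 0.948, 0.0, 0.0]
ft_force: [3.4, 1.8, -7.7]
grip_width: 0.551
grasp_force: 62.9
```

```bash
python3 -m crank '[[[3,0,0,0,0,0,-4],[3,0,0,0,0,0,-7],[3,0,0,0,0,0,-7],[3,0,0,0,0,0,-7],[3,0,0,0,0,0,-7],[3,0,0,0,0,0,-7],[3,0,0,0,0,0,-7],[3,0,0,0,0,0,-7],[3,0,0,0,0,0,-7],[3,0,0,0,0,0,-6],[3,0,0,0,0,0,-4],[3,0,0,0,0,0,0],[3,0,0,0,0,0,0],[3,0,0,0,0,0,0]]]'
python3 - <<'E'
from h import *
p,d,T=wr('pics/w2.png');print(manip.get_obs()['torque'])
p,_=eyes.camera('scene');a=p[205:305,195:305,::-1]
cv2.imwrite('pics/s2.png',cv2.resize(np.ascontiguousarray(a),(660,600),interpolation=cv2.INTER_CUBIC))
E
```

```text
clock: 6.65
position: [0.474, 0.1163, 0.0843]
ee_rot: [0.284, 0.959, 0.0, -0.0]
ft_force: [3.6, 3.4, -8.0]
grip_width: 0.553
grasp_force: 62.9
[0.47399935 0.11633713 0.08431845] yaw y 57.00504724874285 j [-0.79  0.18  0.49  2.01 -0.1   0.98  0.75]
[ 0.8402005  -0.89508426  0.01393311]
```

View pics/s2.png

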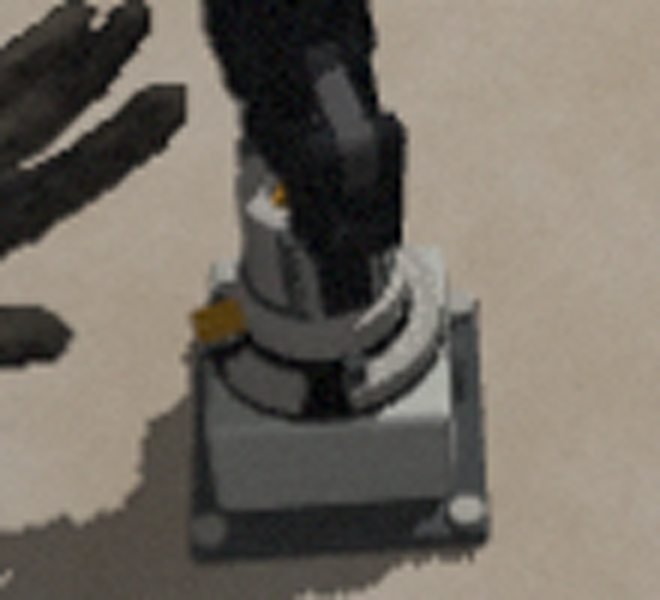

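The sleeve is up, with its key at crop (220,320) over the locked notch; the unlocked notch at (330,385) is empty. I'll lower it home.

```bash
python3 -m crank '[[[3,0,0,-0.4,0,0,0],[3,0,0,-0.4,0,0,0],[3,0,0,-0.4,0,0,0],[3,0,0,0,0,0,0],[3,0,0,0,0,0,0],[3,0,0,0,0,0,0]]]'
```

```text
clock: 7.5
position: [0.4741, 0.1163, 0.0728]
ee_rot: [0.284, 0.959, 0.001, -0.0]
ft_force: [-2.1, 5.0, 5.6]
grip_width: 0.548
grasp_force: 64.4
```

Height and force match the state before the lift, so the sleeve is home. I'll release and retreat.

```bash
python3 -m crank '[[[8.5,0,0,0,0,0,0],[8.5,0,0,0,0,0,0],[8.5,0,0,0,0,0,0],[8.5,0,0,0,0,0,0],[8.5,0,0,0,0,0,0],[8.5,0,0,0,0,0,0],[8.5,0,0,1,0,0,0],[8.5,0,0,2.5,0,0,0],[8.5,0,0,4,0,0,0],[8.5,0,0,4,0,0,0],[8.5,0,0,4,0,0,0],[8.5,0,0,2,0,0,0],[8.5,0,0,0,0,0,0],[8.5,0,0,0,0,0,0]]]'
python3 - <<'E'
from h import *
p,d,T=wr('pics/w3.png');
cp=eyes.camera_params('wrist');v,u=np.mgrid[0:480,0:640];z=d.ravel()
P=np.c_[(u.ravel()-cp['cx'])/cp['fx']*z,(v.ravel()-cp['cy'])/cp['fy']*z,z,np.ones(z.size)]@(T@cp['hand_eye']).T
near=np.hypot(P[:,0]-.4735,P[:,1]-.1163)<.03
q=P[near&(P[:,2]>.098)&(P[:,2]<.110)];print(len(q),np.median(q[:,2]),cv2.minAreaRect(q[:,:2].astype(np.float32)*1000))
E
```

```text
clock: 9.25
position: [0.4736, 0.1156, 0.2467]
ee_rot: [0.284, 0.959, -0.0, -0.0]
ft_force: [0.6, 1.0, -0.8]
grip_width: 0.999
grasp_force: 0.0
[0.47359361 0.11555266 0.24668514] yaw y 56.98093284875695 j [-0.82 -0.    0.5   1.81  0.    1.33  0.67]
2802 0.10340039656404962 ((473.0956726074219, 116.82644653320312), (48.87068176269531, 42.083763122558594), 56.14535140991211)
```

View pics/w3.png

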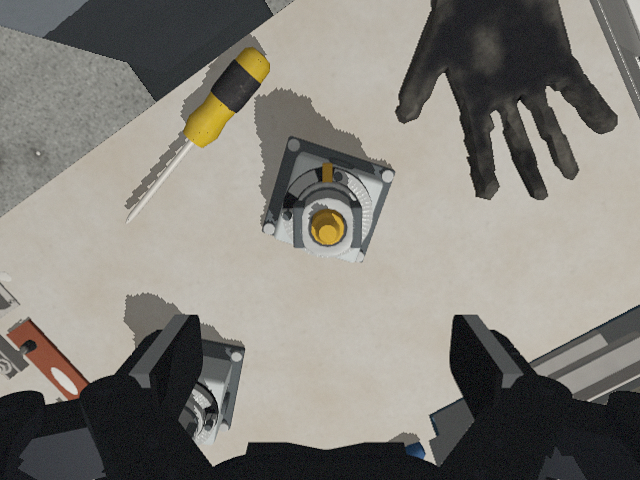

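The key at (327,172) sits in the locked notch beside its pin. The sleeve top is at 103.4 mm, the same as at home before, and it has turned about 71°. The gripper is clear.

```bash
python3 -c "
from workcell import job
print(job.hand_in())"
```

```text
the job is handed in; nothing more can be done
None
```

The fitted coupler's sleeve was lifted, turned about 70° clockwise and let down fully home in the locked notch. The gripper is released and clear, the empty coupler was never approached, and the job is handed in (no verdict was returned).

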